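Make up the wax-up caddy

ROBOT

A 6-joint arm with a two-finger parallel gripper is mounted at the origin on a cart in front of the work surface, level with it; the furniture and walls round the work are solid. World frame = base frame: x ahead of the robot, y to its left, z up, the work surface at z = 0. Lengths are in m, angles in rad, forces in N, time in s.
With the tool pointing down it reaches from about 0.35 to 0.85 m from the base axis. Payload 8.1 kg.
Tool frame: the origin (TCP) lies at the very end of the fingers, on their centre line; the grasp point (between the pads) lies 19 mm behind it; z points along the fingers, y is the line along which they close (so a half turn about z gives the same grasp; the last joint's range is limited). The gripper opens to 93 mm and grips with 3 to 60 N. Pads are 15 mm wide; open, the fingers measure 128 mm over their backs; the gripper's body (75 mm by 188 mm) begins 65 mm behind the grasp point.
Start: joints at [-0.085, 0.13, 1.488, -0, 1.523, -0.085], TCP at [0.6, 0, 0.219] pointing down, gripper open.
Joint ranges: [-2.96, 2.96], [-0.89, 2.26], [0.02, 2.5], [-1.34, 4.48], [0, 2.73], [-2.66, 2.66]. Speed limits (rad/s): [2.39, 2.39, 2.79, 3.14, 3.14, 3.14].

INTERFACE

Orientations are given as a rotation vector (axis times angle).
In Python, from plant import monitor, eyes, ticket gives the robot as it stands.
- The arm moves only by the tool arm_command, never from a script. Its argument "deltas" is a list that holds one entry, the list of rows, each a list of 6 numbers: the shift along the world's x, y, z in cm, then the turn, a rotation vector about the world's x, y, z in degrees. In form: [[[tx, ty, tz, rx, ry, rz], ...]]. A call has 1 to 12 rows; each row shifts and turns the commanded pose from where the row before left it; what a row does not reach is not made up. A row lasts 1/12 s, in which the tool goes at most 41.7 mm and 7.16 degrees, less where a joint would pass 70% of its speed; a pose out of reach is approached as far as the arm can. A call is refused whole if a number of a shift passes 4.17 or a number of a turn 7.16, either way. A call with a gripper value outside its range is refused whole. "gripper" is the opening, from -1 (shut) to 1 (fully open), set as the call begins (left out, the last holds). The fingers move at their own pace and stop on an object; "squeeze" is the grip in N (left out, the last holds). Time passes only in rows, so rows that do not move let the fingers close. It gives the time, the measured TCP pose, the force, the opening and the grip force at its end, in the units of the state.
- monitor.read_state(): the state, without advancing time (a new reading comes with each control period).
- eyes.read_camera(name): name is "scene" or "side" or "wrist"; returns the picture (420x560x3 uint8, blue, green, red); there is no depth.
- eyes.camera_model(name): a dict with "fx", "fy", "cx", "cy" (pixels), "rvec" (rotation vector, rad) and "tvec" (3), from world to camera coordinates, as OpenCV has them. Camera axes: x right, y down, z forward; pixel columns grow to the right and rows downward; lengths in m; the calibration is good to about 2 mm. A picture is of the moment at which its call begins: read the wrist's pose just before it. camera_model takes no time and is no camera call; for the wrist camera it gives the pose at the moment of the call.
- ticket.close_job(): hands the job in; it is judged then, once.
The state is a dict: "t": time; "q": joint angles; "dq": joint speeds; "joint_torque": joint torques, N m; "tool_pos": TCP position; "orientation": TCP orientation; "force": force on the tool from outside, world axes, zero at the start; "wrist_torque": the same for the moment, N m; "opening": finger opening in m; "gripper_force": force on a finger pad.
Only numpy, scipy, OpenCV 4.12 (cv2) and the standard library are available. Lean on these libraries where they do the work, as an engineer would, in place of code of your own. Each camera call takes 0.05 s, during which the arm holds its last target. There are 200 camera calls.

TASK

Make up the wax-up caddy (the shallow grey tray with four coloured liners): set the white plaster model on the green liner, the pink black-lidded jar on the red one, the low pot with the tan lid on the blue one and the small glass dish on the black one, each upright, flat on its liner and in the middle of it. Leave the yellow plaster model and the white-lidded jar where they stand, as they do not belong to the set.

Things in the scene. Friction and masses are not known exactly. Their poses are not given: they have to be found in the camera images.
- white_model: WHITE plaster dental arch model, 50 x 61 x 31 mm; belongs on the green liner. Base: a 16 mm high D-shaped block, 50 mm along x, 61 mm along y with sides facing +y and -y; the teeth above reach 31 mm but are set back. Grasp only the base across the 61 mm, fingertips about 6 mm above what it stands on. Origin: centre of the underside, z up. About 75 g.
- pink_jar: small squat screw-lid jar with PINK body and black lid, 42 mm across, 36 mm high, about 90 g; belongs on the red liner. Origin: centre of its underside, z up; it stands on the counter (top z = 0). Round, grasp across it at any yaw. 
- tan_lid_pot: low wide pot with white body and TAN lid, 65 mm across, 29 mm high, about 65 g; belongs on the blue liner. Origin: centre of its underside, z up; it stands on the counter (top z = 0). Round, grasp across it at any yaw. 
- glass_dish: small waisted whitish glass dish, 33 mm across, 27 mm high, about 50 g; belongs on the black liner. Origin: centre of its underside, z up; it stands on the counter (top z = 0). Round, grasp across it at any yaw. 
- yellow_model: YELLOW plaster dental arch model, same shape as the white one; does not belong, leave it where it stands. Origin: centre of the underside, z up.
- white_lid_jar: screw-lid jar with white body and WHITE lid, 51 mm across, 46 mm high; does not belong, leave it where it stands. Origin: centre of its underside, z up; it stands on the counter (top z = 0). Round, grasp across it at any yaw. 
- green_liner: Green square liner, 88 x 88 x 2 mm, fixed in one bay of the caddy; place for the white model. Origin: centre of its underside; its top is 2 mm higher (6 mm over the counter); z up, x and y along the caddy's sides. Caddy: fixed grey square tray, 220 x 220 mm, four bays 2 x 2 at 105 mm pitch; which liner lies in which bay changes.
- red_liner: Red square liner, 88 x 88 x 2 mm, fixed in one bay of the caddy; place for the pink jar. Origin: centre of its underside; its top is 2 mm higher (6 mm over the counter); z up, x and y along the caddy's sides. The caddy's outer rim stands 5 mm, the walls between its bays 3 mm above the liners' tops.
- blue_liner: Blue square liner, 88 x 88 x 2 mm, fixed in one bay of the caddy; place for the tan-lidded pot. Origin: centre of its underside; its top is 2 mm higher (6 mm over the counter); z up, x and y along the caddy's sides. Steel handle loops reach 20 mm beyond the caddy at its front and back, no higher than its rim.
- black_liner: Black square liner, 88 x 88 x 2 mm, fixed in one bay of the caddy; place for the glass dish. Origin: centre of its underside; its top is 2 mm higher (6 mm over the counter); z up, x and y along the caddy's sides.
Not all that is in view belongs to the job. Leave any turquoise look-alike of the pink_jar alone.

How it is judged:
By the outcome, as a careful person would: the job done as asked, in the order asked, and still so for the second after the job is handed in, with the robot touching nothing.
It also fails if it takes over 96 s, if anything falls off the work surface, if the arm or the gripper's body presses on something with over 40 N, if the wrist force passes 120 N, or if a joint passes its speed limit or range.

## Working session

There is one attempt and no reset: what is moved stays moved. The work goes in short steps, Python scripts to look and compute and a tool call to move; the robot and the scene stay as the last step left them, time stands still between calls to the robot, and variables do not carry over. Pictures are saved under pics/ and viewed, at most 17 in all, crops included, and the job is handed in when it is done.

Besides the shell and the picture viewer there is one more tool, called after "Call:" in YAML: its name, and indented under it one key for each argument. arm_command: Moves the arm, as the interface text tells. Its arguments: {"type":"object","properties":{"deltas":{"type":"array"},"gripper":{"type":"number"},"squeeze":{"type":"number"}},"required":["deltas"]}

```bash
mkdir -p pics; ls
python3 - <<'E'
from plant import monitor, eyes
import cv2
s=monitor.read_state();print(s)
for n in("scene","side","wrist"):
    m=eyes.camera_model(n);print(n,m);cv2.imwrite(f"pics/{n}0.png",eyes.read_camera(n))
E
```

```text
pics
{'t': 0.0, 'q': array([-8.53945061e-02,  1.31142601e-01,  1.48928301e+00,  1.62426626e-05,
        1.52298443e+00, -8.54078848e-02]), 'dq': array([ 9.88029040e-04, -1.88245758e-03,  2.33360777e-03,  1.08569305e-05,
        2.46935731e-04,  2.97133213e-03]), 'joint_torque': array([-1.61290725e-03, -5.59853125e+01, -4.91755986e+01,  7.67333270e-02,
        3.59135563e-02, -2.97389461e-04]), 'tool_pos': array([5.99433938e-01, 8.02413205e-05, 2.17596483e-01]), 'orientation': array([-2.22043684e+00, -2.22046479e+00,  1.81877290e-03]), 'force': array([-0.26113807,  0.25340337,  0.900061  ]), 'wrist_torque': array([-0.04134878,  0.01614493,  0.01739971]), 'gripper_force': 0.0, 'opening': 0.09273684350461733}
scene {'fx': 518.6212896251135, 'fy': 518.6212896251135, 'cx': 279.5981945960013, 'cy': 210.80856570483502, 'rvec': array([ 1.99840155, -1.09542536,  0.56184012]), 'tvec': array([-0.25049213,  0.27708302,  1.1643393 ])}
side {'fx': 450.5600067374774, 'fy': 450.5600067374774, 'cx': 275.6203549240485, 'cy': 211.23838198728308, 'rvec': array([ 0.38019178, -2.709436  ,  1.27114061]), 'tvec': array([0.49633067, 0.11103954, 1.0644768 ])}
wrist {'fx': 325.7657434050816, 'fy': 325.7657434050816, 'cx': 280.30690255681793, 'cy': 207.04840092875335, 'rvec': array([-2.83508411e+00,  1.32565880e-03,  2.28527816e-03]), 'tvec': array([-0.59901911, -0.03305742,  0.39263026])}
```

View pics/scene0.png

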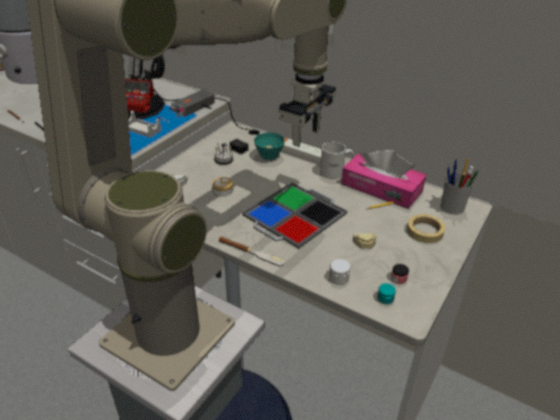

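View pics/side0.png

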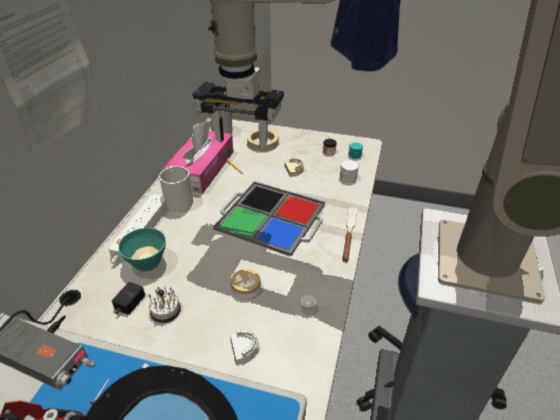

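View pics/wrist0.png

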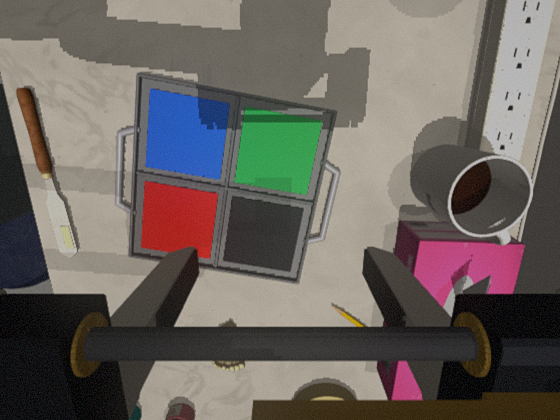

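Scene shows the caddy at (296,214), the yellow model (366,240), pink jar (400,272), turquoise decoy (387,293) and white-lid jar (340,270). In the side view are the white model (243,345), tan pot (245,281), dish (308,303) and pink jar (329,146). The wrist view shows all four liners: blue (187,133), green (279,150), red (178,219), black (262,235).

```bash
cat > h.py <<'E'
import numpy as np, cv2
from plant import monitor, eyes
def RT(m): return cv2.Rodrigues(np.array(m["rvec"]))[0], np.array(m["tvec"])
def ray(m,uv):
    R,t=RT(m); d=R.T@np.array([(uv[0]-m["cx"])/m["fx"],(uv[1]-m["cy"])/m["fy"],1.]); return -R.T@t, d/np.linalg.norm(d)
def plane(m,uv,z):
    c,d=ray(m,uv); return c+d*(z-c[2])/d[2]
def tri(*obs):
    A=np.zeros((3,3));b=np.zeros(3);rs=[ray(m,u) for m,u in obs]
    for c,d in rs: P=np.eye(3)-np.outer(d,d);A+=P;b+=P@c
    p=np.linalg.solve(A,b); return p,max(np.linalg.norm((np.eye(3)-np.outer(d,d))@(p-c)) for c,d in rs)
def proj(m,p):
    R,t=RT(m); q=R@np.array(p)+t; return np.array([m["fx"]*q[0]/q[2]+m["cx"],m["fy"]*q[1]/q[2]+m["cy"]])
def hsv(im): return cv2.cvtColor(im,cv2.COLOR_BGR2HSV)
def blobs(mask,amin=30):
    n,l,s,c=cv2.connectedComponentsWithStats(mask.astype(np.uint8)); return [(c[i],s[i],l==i) for i in range(1,n) if s[i,4]>=amin]
LIN=dict(green=((50,80,40),(85,255,255)),blue=((105,120,40),(130,255,255)),red=((0,150,80),(8,255,255)))
E
python3 - <<'E'
from h import *
W,S,C=[eyes.camera_model(n) for n in("wrist","side","scene")]
iw,is_,ic=[cv2.imread(f"pics/{n}0.png") for n in("wrist","side","scene")]
for k,(lo,hi) in LIN.items():
    o=[]
    for m,im in((W,iw),(S,is_),(C,ic)):
        b=max([b for b in blobs(cv2.inRange(hsv(im),lo,hi)) if 300<b[1][4]<9000],key=lambda b:b[1][4]) if 1 else 0
        cs=cv2.findContours(b[2].astype(np.uint8),cv2.RETR_EXTERNAL,cv2.CHAIN_APPROX_NONE)[0][0]
        r=cv2.minAreaRect(cs);o.append((m,r[0])); print(k,np.round(r[0]),b[1][4],plane(m,r[0],.006).round(4))
    print(' tri',tri(*o),tri(o[1],o[2]))
for n,u in dict(white=(243,345),pot=(245,280),dish=(308,301),yellow=(293,167),pink=(329,146),turq=(355,150),wjar=(349,170),mug=(176,190),bowl=(142,250),brush=(163,303),tape=(263,140),bench=(180,350),corner=(382,138),edge=(325,415)).items(): print(n,plane(S,u,.015).round(3))
for n,u in dict(white=(181,180),pot=(223,184),yellow=(366,240),pink=(400,272),turq=(387,293),wjar=(340,270)).items(): print(n,plane(C,u,.015).round(3))
E
```

```text
green [276. 151.] 5837 [0.5944 0.035  0.006 ]
green [142. 246.] 1198 [0.7996 0.1908 0.006 ]
green [293. 198.] 548 [0.597  0.0325 0.006 ]
 tri (array([ 0.69752206,  0.09373028, -0.03625986]), np.float64(0.14242110930576318)) (array([ 0.82251075,  0.1290403 , -0.11428473]), np.float64(0.05243238409751729))
blue [185. 134.] 6080 [0.4908 0.0542 0.006 ]
blue [279. 233.] 835 [0.4914 0.0536 0.006 ]
blue [269. 213.] 586 [0.4943 0.0511 0.006 ]
 tri (array([0.49205968, 0.05272072, 0.00614712]), np.float64(0.002625113736692899)) (array([0.49300221, 0.05150316, 0.00531847]), np.float64(0.0015105639586967543))
red [177. 220.] 4063 [ 0.472  -0.0492  0.006 ]
red [296. 209.] 674 [ 0.4731 -0.0492  0.006 ]
red [296. 228.] 594 [ 0.475  -0.0526  0.006 ]
 tri (array([ 0.4733573 , -0.05080042,  0.00557257]), np.float64(0.0024378447802117045)) (array([ 0.47452501, -0.05191668,  0.00482541]), np.float64(0.0012404159368177273))
white [0.469 0.39  0.015]
pot [0.52  0.232 0.015]
dish [0.373 0.251 0.015]
yellow [ 0.528 -0.227  0.015]
pink [ 0.448 -0.372  0.015]
turq [ 0.366 -0.37   0.015]
wjar [ 0.366 -0.256  0.015]
mug [ 0.813 -0.029  0.015]
bowl [0.787 0.21  0.015]
brush [0.665 0.34  0.015]
tape [ 0.661 -0.351  0.015]
bench [0.582 0.433 0.015]
corner [ 0.292 -0.466  0.015]
edge [0.29  0.481 0.015]
white [0.475 0.37  0.015]
pot [0.53  0.246 0.015]
yellow [ 0.526 -0.243  0.015]
pink [ 0.459 -0.368  0.015]
turq [ 0.372 -0.369  0.015]
wjar [ 0.382 -0.237  0.015]
```

Liner heights triangulate to 5–6 mm as expected. The blue/green/red rectangles agree across views, caddy yaw is about -10.5°. Moving to view the left group.

Call:
arm_command:
  deltas:
    - [[-2.0,3,0,0,0,0],[-2.0,3,0,0,0,0],[-2.0,3,0,0,0,0],[-2.0,3,0,0,0,0],[-2.0,3,0,0,0,0],[-2.0,3,0,0,0,0],[0,0,0,0,0,0],[0,0,0,0,0,0]]

```text
t: 0.82
tool_pos: [0.4791, 0.1814, 0.2186]
orientation: [2.218, 2.225, -0.0]
force: [1.1, -0.2, 0.3]
opening: 0.0932
gripper_force: 0.0
```

Run:
```python
from h import *
import pickle
s=monitor.read_state();print(s['tool_pos'],s['orientation'],s['t'])
m=eyes.camera_model("wrist");im=eyes.read_camera("wrist");cv2.imwrite("pics/w1.png",im);pickle.dump(m,open("w1.pkl","wb"))
```

```text
[0.47905133 0.18138969 0.21857926] [ 2.21761039e+00  2.22522848e+00 -6.25742455e-05] 0.8167
```

View pics/w1.png

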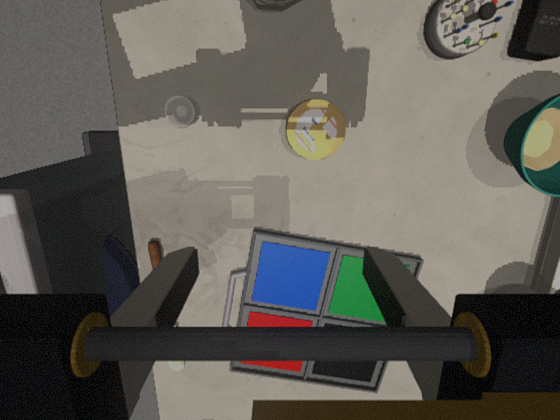

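The wrist view shows the pot at (316,129) and the dish at (181,110). The white model is still beyond the top edge, so I move +y.

Call:
arm_command:
  deltas:
    - [[0,3,0,0,0,0],[0,3,0,0,0,0],[0,3,0,0,0,0],[0,3,0,0,0,0],[0,0,0,0,0,0],[0,0,0,0,0,0]]

```text
t: 1.37
tool_pos: [0.4806, 0.3, 0.2179]
orientation: [2.221, 2.222, -0.002]
force: [0.5, -0.4, 0.6]
opening: 0.0926
gripper_force: 0.0
```

Run:
```python
from h import *
import pickle
s=monitor.read_state();print(s['tool_pos'],s['orientation'],s['t'])
m=eyes.camera_model("wrist");im=eyes.read_camera("wrist");cv2.imwrite("pics/w2.png",im);pickle.dump(m,open("w2.pkl","wb"))
```

```text
[0.48061563 0.29995491 0.21794766] [ 2.22071491e+00  2.22207681e+00 -1.81110919e-03] 1.3667
```

View pics/w2.png

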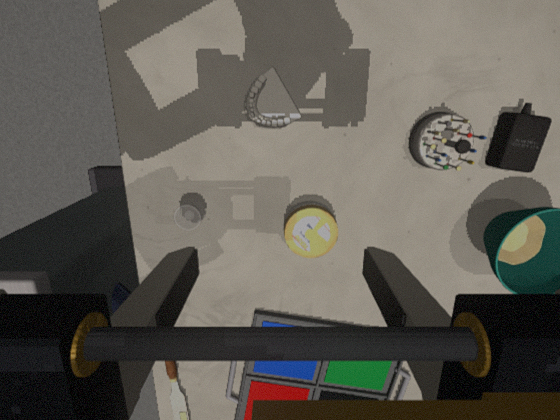

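White model at (272,100), its straight back edge runs about (272,67)→(300,115), teeth lower-left; pot (311,232), dish (190,216).

Run:
```python
from h import *
im=cv2.imread("pics/w2.png")
c=im[50:145,220:330]
c=cv2.convertScaleAbs(cv2.resize(c,None,fx=7,fy=6.3,interpolation=cv2.INTER_CUBIC),alpha=1.7)
d=im[190:265,160:350]
c=cv2.resize(im[55:140,225:320],None,fx=6,fy=6,interpolation=cv2.INTER_CUBIC);c=cv2.convertScaleAbs(c,alpha=1.7)
cv2.imwrite("pics/c2.png",c)
```

```text
(no output)
```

View pics/c2.png

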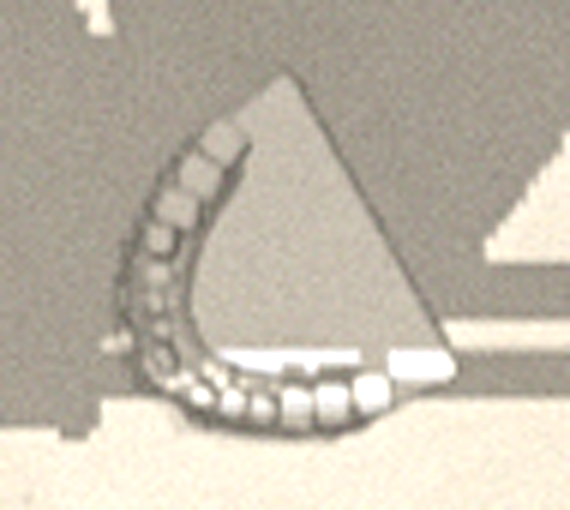

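The crop (6×, origin (225,55)) shows the back edge corners at crop (287,72) and (455,378), and the arch front at about (120,290).

Run:
```python
from h import *
import pickle
m1,m2=[pickle.load(open(f"w{i}.pkl","rb")) for i in(1,2)]
i1,i2=[cv2.imread(f"pics/w{i}.png") for i in(1,2)]
f=lambda p:(225+(p[0]+.5)/6-.5,55+(p[1]+.5)/6-.5)
A,B,F,F0=[plane(m2,f(p),z) for p,z in(((287,72),.016),((455,378),.016),((120,290),.016),((120,290),.0))]
e=(B-A)[:2];L=np.linalg.norm(e);e/=L;n=np.array([e[1],-e[0]])
print(A,B,L,'edge ang',np.degrees(np.arctan2(e[1],e[0])),'front dist',(F-A)[:2]@n,(F0-A)[:2]@n,n)
ctr=(A+B)[:2]/2; s=np.sign((F-A)[:2]@n); print('centre',ctr+n*s*.025)
# side view height check for white model
S=eyes.camera_model("side")
print(proj(S,A),proj(S,B),proj(S,F))
# pot: yellow-tan lid
o=[]
for m,im in((m1,i1),(m2,i2)):
    b=max(blobs(cv2.inRange(hsv(im),(15,70,60),(35,255,255))[:270]),key=lambda b:b[1][4])
    cs=cv2.findContours(b[2].astype(np.uint8),0,1)[0];h=cv2.convexHull(np.vstack(cs));el=cv2.fitEllipse(h)
    print('pot',el,plane(m,el[0],.029));o.append((m,el[0]))
print(tri(*o))
# dish via hough
o=[]
for m,im,(x,y) in((m1,i1,(181,110)),(m2,i2,(190,216))):
    g=cv2.cvtColor(im,6)[y-32:y+32,x-32:x+32]
    c=cv2.HoughCircles(g,cv2.HOUGH_GRADIENT,1,10,param1=80,param2=10,minRadius=9,maxRadius=22)
    print(None if c is None else c[0,:4]+[x-32,y-32,0])
d=[cv2.resize(cv2.convertScaleAbs(im[y-30:y+30,x-30:x+30],alpha=1.5),None,fx=6,fy=6,interpolation=2) for im,x,y in((i1,181,110),(i2,190,211))]
cv2.imwrite("pics/d.png",np.hstack(d))
```

```text
[0.47220428 0.42306228 0.016     ] [0.50229623 0.37178688 0.016     ] 0.05945327765742845 edge ang -59.59264614834657 front dist 0.044286421276225826 0.04571914491113992 [-0.86244871 -0.50614446]
centre [0.46568904 0.38477097]
[235.65111736 359.02211738] [230.21960022 333.03066118] [256.91259864 346.78388303]
pot ((315.2405090332031, 128.51968383789062), (59.956783294677734, 61.45775604248047), 21.26944351196289) [0.51593631 0.24276707 0.029     ]
pot ((310.3766174316406, 230.8790283203125), (53.26660919189453, 54.628326416015625), 93.52235412597656) [0.51549632 0.24444326 0.029     ]
(array([0.51622609, 0.24242233, 0.0239844 ]), np.float64(0.00023505945442876006))
[[182.5        111.5         16.29999924]
 [172.5        114.5         13.60000038]]
[[190.5        207.5         15.60000038]
 [186.5        218.5         14.10000038]]
```

View pics/d.png

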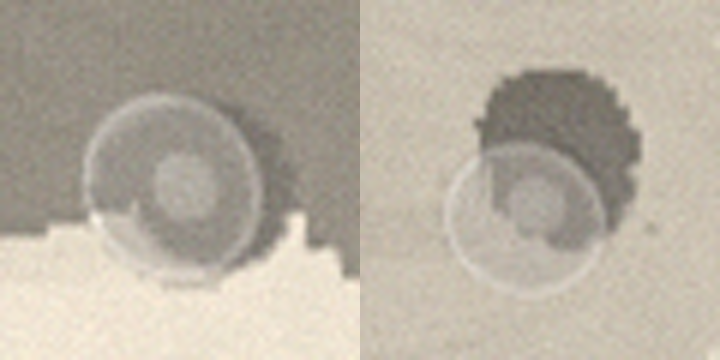

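Dish rim centres: w1 (179.8,111.3), w2 (187.5,217.7). White model centre ≈ (0.466,0.385), back edge 59.5 mm long (expected 61) at -59.6°. Moving above it.

Call:
arm_command:
  deltas:
    - [[-0.16,0.94,-1.4,0,0,-6.62],[-0.16,0.94,-1.4,0,0,-6.62],[-0.16,0.94,-1.4,0,0,-6.62],[-0.16,0.94,-1.4,0,0,-6.62],[-0.16,0.94,-1.4,0,0,-6.62],[-0.16,0.94,-1.4,0,0,-6.62],[-0.16,0.94,-1.4,0,0,-6.62],[-0.16,0.94,-1.4,0,0,-6.62],[-0.16,0.94,-1.4,0,0,-6.62],[0,0,0,0,0,0],[0,0,0,0,0,0]]

```text
t: 2.33
tool_pos: [0.4657, 0.3828, 0.0918]
orientation: [3.029, 0.828, -0.003]
force: [0.5, -0.2, 0.6]
opening: 0.0926
gripper_force: 0.0
```

Run:
```python
from h import *
import pickle
m1,m2=[pickle.load(open(f"w{i}.pkl","rb")) for i in(1,2)]
print('dish',tri((m1,(179.8,111.3)),(m2,(187.5,217.7))),plane(m1,(179.8,111.3),.027),plane(m2,(187.5,217.7),.027))
s=monitor.read_state();print(s['tool_pos'],s['orientation'],s['t'],s['q'])
m=eyes.camera_model("wrist");im=eyes.read_camera("wrist");cv2.imwrite("pics/w3.png",im);pickle.dump(m,open("w3.pkl","wb"))
```

```text
dish (array([0.37263056, 0.25994864, 0.02646536]), np.float64(0.00018237690796269298)) [0.37297885 0.25995756 0.027     ] [0.37260194 0.26012323 0.027     ]
[0.4656863  0.3828153  0.09179715] [ 3.02919613  0.82804822 -0.00334493] 2.3333 [ 6.03309134e-01  2.32604767e-01  1.61018378e+00 -5.01870444e-04
  1.30123020e+00  1.64056583e+00]
```

View pics/w3.png

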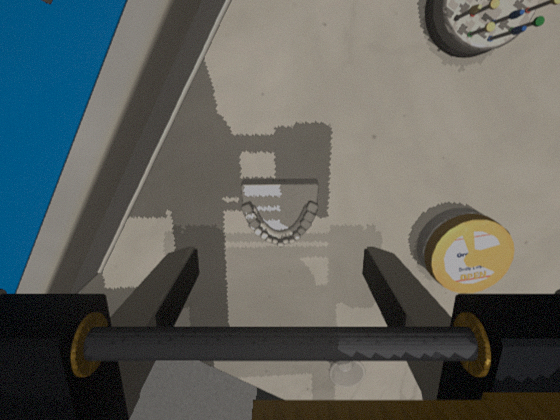

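White model's back edge is horizontal in the view: (242..318, 184), teeth below; pot at (470,255) — yaw is right. Refining the centre from pixels.

Run:
```python
from h import *
import pickle
m=pickle.load(open("w3.pkl","rb"));im=cv2.imread("pics/w3.png");g=cv2.cvtColor(im,6)
for x in(250,262,275,290,305,313): print(x,g[174:192,x])
for y in(186,190,194): print(y,g[y,234:252],g[y,308:326])
print(g[225:255,278])
cv2.imwrite("pics/c3.png",cv2.resize(cv2.convertScaleAbs(im[165:260,225:335],alpha=1.5),None,fx=7,fy=6.3,interpolation=2)[:, :])
```

```text
250 [149 152 149 152 125  82  70  68  70  68  97 151 166 167 164 169 164 167]
262 [147 153 131 106  88  74  73  70  74  72 113 153 167 168 166 167 163 169]
275 [ 95 103 127 126  89  70  66  66  73  72 121 160 167 161 167 169 167 167]
290 [ 99  88  96  96  86  74  71  71  72  72  95 114 117 119 118 115 115 116]
305 [ 92  94  94 100  79  71  71  71  71  80  96 112 115 119 118 117 115 117]
313 [ 92  98 100  93  77  73  72  70  71  81  99 117 116 118 115 117 121 115]
186 [ 97  93  90  94  97  96  90  96 110 123 152 166 171 170 170 162 166 169] [117 119 119 117 117 116 119 114 122 114  92  96  97  97  92  95  95  94]
190 [ 90  96  95  99  90  95  91  91 121 146 168 167 164 164 162 168 164 165] [117 115 114 115 112 121 120 117 115 104  84  97  96  98  96  96  93 100]
194 [ 97  96  93  90  98  96  92  93 107 121 142 169 167 172 165 166 165 168] [118 118 115 116 118 120 118 118 112  97 101  97  93  96  92  98  99  98]
[166 168 165 167 149 102  85 111 133 148 148 149 150 116  68  65  61  82
 122 144 147 138 137 130 129 132 130 130 128 132]
```

View pics/c3.png

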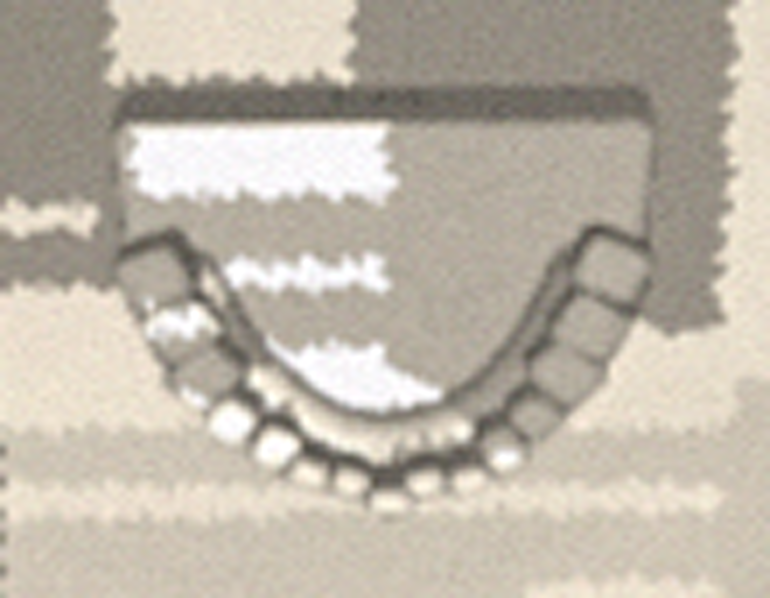

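The crop shows the back face as a dark strip (rows 178.5 bottom to 184 top), side edges at columns ≈242 and ≈317.5.

Run:
```python
from h import *
import pickle
m=pickle.load(open("w3.pkl","rb"))
R=cv2.Rodrigues(np.array([3.02919613,.82804822,-.00334493]))[0];print(R[:,1],R[:,2])
A=plane(m,(242.2,184),.016);B=plane(m,(317.3,184),.016);A0=plane(m,(242.2,178.3),0);B0=plane(m,(317.3,178.3),0)
for a,b in((A,B),(A0,B0)):
    e=b-a;L=np.linalg.norm(e);e/=L;n=np.array([e[1],-e[0],0]);c=(a+b)/2+n*.025
    print(L,np.degrees(np.arctan2(e[1],e[0])),c,'tool off along y,x',(np.array([.46569,.38282,0])-c)@e)
```

```text
[ 5.08700325e-01 -8.60943410e-01  6.51373202e-04] [-0.0017233  -0.00177481 -0.99999694]
0.05710038669185506 -59.50802146913551 [0.46655785 0.385532   0.016     ] tool off along y,x 0.0018965693950299268
0.060556111810875266 -59.506574111694064 [0.46727879 0.38595998 0.        ] tool off along y,x 0.0018994681658542887
```

Centre ≈ (0.467, 0.386), consistent from top and bottom edges. Descend and close.

Call:
arm_command:
  deltas:
    - [[0.13,0.29,-2,0,0,0],[0,0,-2,0,0,0],[0,0,-2,0,0,0],[0,0,-1.5,0,0,0],[0,0,-0.6,0,0,0],[0,0,-0.35,0,0,0],[0,0,0,0,0,0],[0,0,0,0,0,0]]

```text
t: 3.05
tool_pos: [0.468, 0.3878, 0.0097]
orientation: [-3.031, -0.825, -0.003]
force: [0.4, 0.3, 1.1]
opening: 0.0935
gripper_force: 0.0
```

Call:
arm_command:
  deltas:
    - [[0,0,0,0,0,0],[0,0,0,0,0,0],[0,0,0,0,0,0],[0,0,0,0,0,0],[0,0,0,0,0,0],[0,0,0,0,0,0],[0,0,0,0,0,0],[0,0,0,0,0,0]]
  gripper: -1
  squeeze: 15

```text
t: 3.72
tool_pos: [0.467, 0.3875, 0.0082]
orientation: [3.031, 0.824, 0.0]
force: [0.3, -1.4, 1.9]
opening: 0.0561
gripper_force: 14.9
```

Call:
arm_command:
  deltas:
    - [[0,0,0.8,0,0,0],[0,0,1.6,0,0,0],[0,0,2,0,0,0],[0,0,2,0,0,0],[0,0,1.6,0,0,0],[0,0,0,0,0,0]]
  squeeze: 25

```text
t: 4.22
tool_pos: [0.4691, 0.3892, 0.093]
orientation: [-3.029, -0.824, -0.01]
force: [1.3, -0.2, -0.3]
opening: 0.0561
gripper_force: 24.7
```

Call:
arm_command:
  deltas:
    - [[1.28,-3.53,0,0,0,4.9],[1.28,-3.53,0,0,0,4.9],[1.28,-3.53,0,0,0,4.9],[1.28,-3.53,0,0,0,4.9],[1.28,-3.53,0,0,0,4.9],[1.28,-3.53,0,0,0,4.9],[1.28,-3.53,0,0,0,4.9],[1.28,-3.53,0,0,0,4.9],[1.28,-3.53,0,0,0,4.9],[1.28,-3.53,0,0,0,4.9],[0,0,0,0,0,0],[0,0,0,0,0,0]]

```text
t: 5.22
tool_pos: [0.5948, 0.0326, 0.0871]
orientation: [-2.42, -2.002, 0.001]
force: [0.4, 0.3, -0.9]
opening: 0.0559
gripper_force: 24.7
```

Run:
```python
from h import *
import pickle
s=monitor.read_state();print(s['tool_pos'],s['orientation'],s['t'],s['opening'],s['gripper_force'])
m=eyes.camera_model("wrist");im=eyes.read_camera("wrist");cv2.imwrite("pics/w4.png",im);pickle.dump(m,open("w4.pkl","wb"))
for k,(lo,hi) in LIN.items():
    b=max(blobs(cv2.inRange(hsv(im),lo,hi)),key=lambda b:b[1][4])
    cs=max(cv2.findContours(b[2].astype(np.uint8),0,1)[0],key=cv2.contourArea);r=cv2.minAreaRect(cs);print(k,r,[plane(m,p,.006)[:2].round(4) for p in cv2.boxPoints(r)],plane(m,r[0],.006))
```

```text
[0.59477387 0.03255423 0.08714029] [-2.42037428e+00 -2.00150631e+00  1.32028652e-03] 5.2167 0.05593690103056033 24.71564475505147
green ((280.0, 191.0), (62.0, 114.0), 90.0) [array([0.56  , 0.0856]), array([0.6451, 0.0692]), array([0.6383, 0.0195]), array([0.548 , 0.0368])] [0.59800125 0.05351524 0.006     ]
blue ((146.5, 213.5), (103.0, 121.0), 90.0) [array([0.4572, 0.1038]), array([0.5477, 0.0864]), array([0.5254, 0.0019]), array([0.4252, 0.0211])] [0.48957114 0.05540909 0.006     ]
red ((210.0, 362.5), (5.0, 14.0), 90.0) [array([ 0.4965, -0.093 ]), array([ 0.5094, -0.0955]), array([ 0.508 , -0.1011]), array([ 0.495 , -0.0986])] [ 0.50223089 -0.0970291   0.006     ]
```

View pics/w4.png

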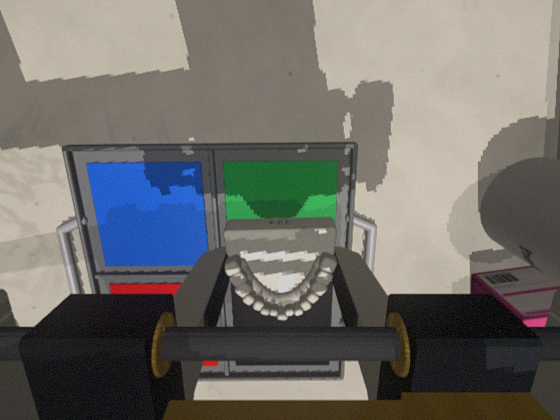

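The model is held level between the fingers, green liner corners visible at (223,160), (338,160). I'll compute the liner corners and the held model's offset.

Run:
```python
from h import *
import pickle
m=pickle.load(open("w4.pkl","rb"));im=cv2.imread("pics/w4.png");g=cv2.cvtColor(im,6)
for k in("blue","green"):
    lo,hi=LIN[k];b=max(blobs(cv2.inRange(hsv(im),lo,hi)),key=lambda b:b[1][4]);ys,xs=np.nonzero(b[2])
    c=[(xs[i],ys[i]) for i in((xs+ys).argmin(),(xs-ys).argmax(),(xs+ys).argmax(),(xs-ys).argmin())]
    P=np.array([plane(m,p,.006)[:2] for p in c]);print(k,c,P.round(4).tolist(),P.mean(0),np.linalg.norm(P-np.roll(P,1,0),axis=1))
    if k=="green":
        e=(P[1]-P[0])/np.linalg.norm(P[1]-P[0]);print('green c',(P[0]+P[1])/2+.044*np.array([e[1],-e[0]]),np.degrees(np.arctan2(e[1],e[0])))
for x in(250,265,310):print(x,g[212:262,x])
t=np.array([.59477,.03255]);
for r in(236,238):
  for z in(.095,):
    A,B=plane(m,(226,r),z),plane(m,(334,r),z);e=(B-A)[:2];L=np.linalg.norm(e);e/=L;n=np.array([e[1],-e[0]]);print(r,L,(A[:2]+B[:2])/2+n*.025-t)
```

```text
blue [(np.int64(86), np.int64(163)), (np.int64(200), np.int64(162)), (np.int64(207), np.int64(251)), (np.int64(105), np.int64(264))] [[0.4569, 0.1031], [0.5425, 0.0874], [0.5287, 0.0144], [0.4413, 0.019]] [0.49234217 0.05597313] [0.08553696 0.08702256 0.07428662 0.08754042]
green [(np.int64(224), np.int64(161)), (np.int64(337), np.int64(161)), (np.int64(335), np.int64(222)), (np.int64(227), np.int64(220))] [[0.5606, 0.0847], [0.645, 0.0685], [0.6367, 0.0198], [0.5515, 0.0379]] [0.59846663 0.05271575] [0.04769557 0.08597725 0.04940454 0.08704908]
green c [0.59452362 0.03338513] -10.879086465196906
250 [111 118 117 109 113 117 107  88  85  83  88  86  89  90  85  90  81 101
 128 143 143 140 144 145 140 143 143 136 124 118 118 118 116 121 120 115
 118 117 118 115 121 167 210 212 209 208 206 206 170 111]
265 [ 63  59  64  65  54  72  74  87  85  85  84  86  90  90  88  90  88 108
 137 140 146 141 147 149 149 137 124 126 121 121 116 116 118 118 119 118
 119 120 140 175 190 206 208 212 209 207 207 203 209 169]
310 [119 121 116 117 119 102  79  88  86  87  86  87  88  90  89  95 108 114
 113 117 116 117 114 121 119 120 115 117 121 115 120 124 118 116 121 123
 121 120 115 113 121 172 210 209 205 204 208 203 176 115]
236 0.056491417172628455 [-0.00149972 -0.00447493]
238 0.05660465884697084 [-0.0017136  -0.00558591]
```

Top-back edge is at row 229, so the model sits centred on the TCP within 1 mm. Green centre ≈ (0.595,0.034). Lower.

Call:
arm_command:
  deltas:
    - [[0,0.13,-1.5,0,0,0],[0,0,-2,0,0,0],[0,0,-1.5,0,0,0],[0,0,-1,0,0,0],[0,0,-0.6,0,0,0],[0,0,-0.4,0,0,0],[0,0,-0.2,0,0,0],[0,0,0,0,0,0],[0,0,0,0,0,0],[0,0,0,0,0,0]]

```text
t: 6.1
tool_pos: [0.5956, 0.0358, 0.0171]
orientation: [2.416, 2.006, 0.002]
force: [-0.8, 0.3, -1.0]
opening: 0.0562
gripper_force: 24.7
```

Call:
arm_command:
  deltas:
    - [[0,0,-0.15,0,0,0],[0,-0.05,-0.1,0,0,0],[0,0,0,0,0,0],[0,0,0,0,0,0]]

```text
t: 6.43
tool_pos: [0.5954, 0.0353, 0.0142]
orientation: [2.416, 2.007, 0.001]
force: [-0.8, 0.7, 4.1]
opening: 0.0559
gripper_force: 24.8
```

Run:
```python
from h import *
for i in range(3):
    s=monitor.read_state();print(s['tool_pos'],s['force'],s['t']);eyes.read_camera("wrist")
```

```text
[0.59540413 0.03533993 0.01420666] [-0.84959914  0.67050781  4.1161756 ] 6.4333
[0.59541255 0.03536117 0.01422491] [0.33273067 1.67337589 4.27835628] 6.4833
[0.59537764 0.03532776 0.0141813 ] [-0.59419273  0.85551811  5.38182836] 6.5333
```

Touching with about 5 N at the expected height; release partially and lift.

Call:
arm_command:
  deltas:
    - [[0,0,0,0,0,0],[0,0,0,0,0,0],[0,0,0,0,0,0],[0,0,0,0,0,0],[0,0,0.8,0,0,0],[0,0,2,0,0,0],[0,0,3,0,0,0],[0,0,3.5,0,0,0],[0,0,3.5,0,0,0],[0,0,3.5,0,0,0],[0,0,1.5,0,0,0]]
  gripper: 0.65

```text
t: 7.5
tool_pos: [0.5971, 0.0353, 0.1984]
orientation: [2.413, 2.004, 0.009]
force: [0.9, -0.4, 1.4]
opening: 0.0768
gripper_force: 0.0
```

Call:
arm_command:
  deltas:
    - [[-1.2,-4,1,0,0,0],[-1.2,-4,1,0,0,0],[-1.2,-4,1,0,0,0],[-1.2,-4,0,0,0,0],[-1.2,-4,0,0,0,0],[-1.2,-4,0,0,0,0],[-1.2,-4,0,0,0,0],[-1.2,-4,0,0,0,0],[-1.2,-4,0,0,0,0],[-1.0,-3,0,0,0,0],[0,0,0,0,0,0],[0,0,0,0,0,0]]
  gripper: 1

```text
t: 8.5
tool_pos: [0.4771, -0.3521, 0.221]
orientation: [-2.42, -2.003, 0.0]
force: [0.0, 1.0, -0.6]
opening: 0.093
gripper_force: 0.0
```

Run:
```python
from h import *
import pickle
s=monitor.read_state();print(s['tool_pos'],s['orientation'],s['t'],s['opening'],s['gripper_force'])
m=eyes.camera_model("wrist");im=eyes.read_camera("wrist");cv2.imwrite("pics/w5.png",im);pickle.dump(m,open("w5.pkl","wb"))
```

```text
[ 0.47713347 -0.35212059  0.2209735 ] [-2.42009337e+00 -2.00290650e+00  5.37841003e-06] 8.5 0.09303439027447032 0.0
```

View pics/w5.png

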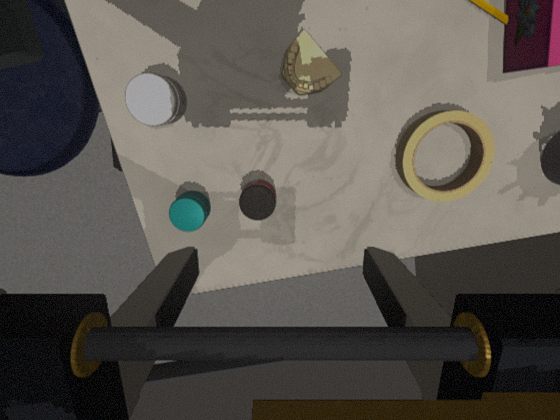

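Black-lidded jar at (258,201), turquoise decoy (188,214), white-lid jar (153,99), yellow model (312,63). I'll triangulate the lid with the side view.

Run:
```python
from h import *
import pickle
m=pickle.load(open("w5.pkl","rb"));im=cv2.imread("pics/w5.png");S=eyes.camera_model("side");si=cv2.imread("pics/side0.png")
k=(cv2.cvtColor(im,6)<62)[170:235,225:290]
b=max(blobs(k),key=lambda b:b[1][4]);cs=max(cv2.findContours(b[2].astype(np.uint8),0,1)[0],key=cv2.contourArea);el=cv2.fitEllipse(cv2.convexHull(cs));u=(el[0][0]+225,el[0][1]+170);print(u,el[1],plane(m,u,.036),el[1][0]*.37/325)
g=cv2.cvtColor(si,6)[132:160,315:345];b=max(blobs(g<70,10),key=lambda b:b[1][4]);us=b[0]+[315,132];print(us,b[1]);print(g[::2,::2])
print(tri((m,u),(S,us)),plane(S,us,.036),proj(S,[.45,-.37,.036]))
```

```text
(257.58773040771484, 199.5475902557373) (36.3299560546875, 39.79643630981445) [ 0.44869549 -0.3629741   0.036     ] 0.04136025766225962
[329.52325581 143.30232558] [ 9  7 12  9 86]
[[208 206 210 207 209 182 164 158 159 136 120 121 119 117 116]
 [214 214 212 210 214 217 218 218 217 215 213 213 188 160 156]
 [217 218 218 215 213 213 211 214 217 219 219 219 216 215 216]
 [215 214 214 214 214 195 175 147 178 202 216 217 216 217 215]
 [212 214 214 213 186  77  47  44  45  63 148 216 218 218 217]
 [211 212 212 210 114  46  47  46  48  45  53 200 215 215 215]
 [207 207 203 202 121  27  40  39  39  35  46 198 214 214 214]
 [216 214 211 208 112  63  37  29  31  34  84 209 216 216 215]
 [214 214 214 208 103  76  87 103  96  90 105 211 216 216 216]
 [214 211 210 212 101  74 108 111 101 112 116 188 209 215 216]
 [214 216 219 212 114  76 114 120 109 112 134 190 216 217 217]
 [219 220 219 216 153 112 104 104 105 107 194 218 218 218 218]
 [217 212 210 212 213 174 163 163 161 202 217 218 218 218 217]
 [210 213 216 216 214 216 218 218 214 209 215 216 218 218 217]]
(array([ 0.44701519, -0.36519189,  0.02875045]), np.float64(0.0007896616628025108)) [ 0.44452001 -0.35366719  0.036     ] [328.7863904  140.43471342]
```

Jar ≈ (0.448,-0.365); lid mid-height triangulates to 29 mm, as expected for a 36 mm jar. Turn so the fingers close along y, clear of the decoy, and go down.

Call:
arm_command:
  deltas:
    - [[-0.3,-0.13,-1,0,0,-7.1],[-0.3,-0.13,-1,0,0,-7.1],[-0.3,-0.13,-1,0,0,-7.1],[-0.3,-0.13,-1,0,0,-7.1],[-0.3,-0.13,-1,0,0,-7.1],[-0.3,-0.13,-1,0,0,-7.1],[-0.3,-0.13,-1,0,0,-7.1],[-0.3,-0.13,-1,0,0,-7.1],[-0.3,-0.13,-1,0,0,-7.1],[-0.2,-0.07,-1,0,0,-7.1],[0,0,0,0,0,0],[0,0,0,0,0,0]]

```text
t: 9.55
tool_pos: [0.4495, -0.3614, 0.1205]
orientation: [-3.131, -0.239, 0.001]
force: [-0.1, 1.3, 1.2]
opening: 0.093
gripper_force: 0.0
```

Run:
```python
from h import *
import pickle
s=monitor.read_state();print(s['tool_pos'],s['t'],s['q'])
m=eyes.camera_model("wrist");im=eyes.read_camera("wrist");cv2.imwrite("pics/w6.png",im)
p=proj(m,[.448,-.365,.036]).astype(int);print(p)
x,y=p;g=cv2.cvtColor(im,6);w=55
k=(g<62)[y-w:y+w,x-w:x+w]
for b in blobs(k,200):
    h=cv2.convexHull(max(cv2.findContours(b[2].astype(np.uint8),0,1)[0],key=cv2.contourArea));r=cv2.fitEllipse(h);u=np.array(r[0])+[x-w,y-w];print(b[1],u,r[1],plane(m,u,.036),plane(m,u,.03))
```

```text
[ 0.44947107 -0.3614008   0.12053832] 9.55 [-7.66267697e-01  1.35931215e-01  1.66421660e+00  2.59638153e-04
  1.34267058e+00  6.51987855e-01]
[286 215]
[  33   24   50   56 2168] [288.61438751 211.87884903] (50.07902526855469, 56.23084259033203) [ 0.45161989 -0.3660268   0.036     ] [ 0.44967037 -0.36648448  0.03      ]
```

Call:
arm_command:
  deltas:
    - [[0,-0.45,-2,0,0,0],[0,0,-2.5,0,0,0],[0,0,-2.5,0,0,0],[0,0,-2,0,0,0],[0,0,-1.3,0,0,0],[0,0,-0.9,0,0,0],[0,0,0,0,0,0],[0,0,0,0,0,0]]

```text
t: 10.27
tool_pos: [0.4496, -0.3677, 0.0095]
orientation: [3.133, 0.233, 0.001]
force: [0.4, -0.7, 0.8]
opening: 0.0931
gripper_force: 0.0
```

Call:
arm_command:
  deltas:
    - [[0,0,0,0,0,0],[0,0,0,0,0,0],[0,0,0,0,0,0],[0,0,0,0,0,0],[0,0,0,0,0,0],[0,0,0,0,0,0],[0,0,0,0,0,0],[0,0,0,0,0,0],[0,0,0,0,0,0]]
  gripper: -1
  squeeze: 25

```text
t: 11.02
tool_pos: [0.4491, -0.3675, 0.0087]
orientation: [3.133, 0.231, -0.0]
force: [-0.9, 0.2, 1.2]
opening: 0.0409
gripper_force: 25.0
```

Call:
arm_command:
  deltas:
    - [[0,0,0.8,0,0,0],[0,0,2,0,0,0],[0,0,2.5,0,0,0],[0,0,2.5,0,0,0],[0,0,1.2,0,0,0],[0,0,0,0,0,0]]

```text
t: 11.52
tool_pos: [0.4511, -0.3694, 0.103]
orientation: [3.128, 0.23, 0.007]
force: [1.4, -0.7, -0.4]
opening: 0.0409
gripper_force: 25.0
```

Gripped (40.9 mm ≈ 42). Transit to the red liner at (0.4725,-0.0495).

Call:
arm_command:
  deltas:
    - [[0.3,4,0,0,0,-2],[0.3,4,0,0,0,-2],[0.3,4,0,0,0,-2],[0.3,4,0,0,0,-2],[0.3,4,0,0,0,-2],[0.3,4,0,0,0,-2],[0.3,4,0,0,0,-2],[0.2,3.8,0,0,0,-2],[0,0,0,0,0,0],[0,0,0,0,0,0],[0,0,0,0,0,0]]

```text
t: 12.43
tool_pos: [0.4715, -0.0495, 0.0977]
orientation: [3.135, -0.205, -0.002]
force: [-0.7, -0.5, -0.3]
opening: 0.0412
gripper_force: 25.0
```

Run:
```python
from h import *
import pickle
s=monitor.read_state();print(s['tool_pos'],s['orientation'],s['t'])
m=eyes.camera_model("wrist");im=eyes.read_camera("wrist");cv2.imwrite("pics/w7.png",im);pickle.dump(m,open("w7.pkl","wb"))
from scipy.spatial.transform import Rotation
for n in("side","scene"):
    M=eyes.camera_model(n);I=eyes.read_camera(n);cv2.imwrite(f"pics/{n}7.png",I)
# line-fit of liners in first two wrist views (unobstructed): corners, full quads
for f,mm in(("w1",pickle.load(open("w1.pkl","rb"))),("w7",m)):
    I=cv2.imread(f"pics/{f}.png")
    for k,(lo,hi) in LIN.items():
        bs=blobs(cv2.inRange(hsv(I),lo,hi),300)
        if not bs: continue
        b=max(bs,key=lambda b:b[1][4]);h=cv2.convexHull(np.vstack(cv2.findContours(b[2].astype(np.uint8),0,2)[0]))
        q=cv2.approxPolyN(h,4,ensure_convex=True)[0] if hasattr(cv2,'approxPolyN') else None
        P=np.array([plane(mm,p,.006)[:2] for p in q]);print(f,k,q.tolist(),P.mean(0).round(4),np.linalg.norm(P-np.roll(P,1,0),axis=1).round(4))
```

```text
[ 0.47151695 -0.04952925  0.09770412] [ 3.13462488e+00 -2.05075011e-01 -2.33081838e-03] 12.4333
w1 green [[363, 258], [385, 322], [327, 313], [343, 254]] [0.5775 0.0361] [0.0266 0.1039 0.0815 0.0896]
w1 blue [[330, 252], [315, 310], [251, 300], [262, 241]] [0.4912 0.0525] [0.0877 0.0877 0.0876 0.0872]
w1 red [[302, 361], [300, 371], [234, 361], [262, 360]] [ 0.4714 -0.0875] [0.0573 0.0181 0.0965 0.0402]
w7 green [[208, 0], [210, 130], [95, 124], [80, 0]] [0.5933 0.0328] [0.0882 0.0876 0.0879 0.083 ]
w7 blue [[210, 151], [211, 253], [110, 248], [97, 146]] [0.4921 0.0517] [0.0881 0.0881 0.0869 0.0872]
w7 red [[342, 158], [332, 258], [232, 244], [232, 153]] [ 0.4753 -0.052 ] [0.0869 0.0874 0.0876 0.078 ]
```

View pics/w7.png

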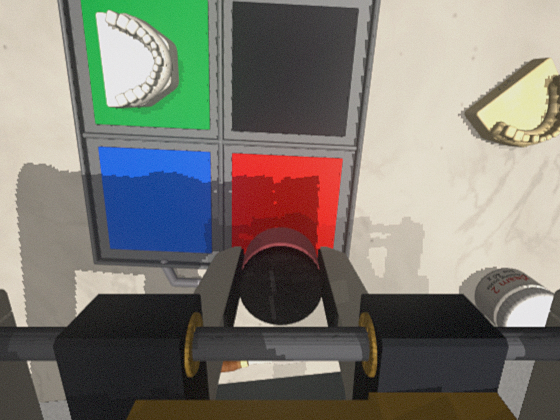

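White model sits upright on green at (135,60); the jar hangs level over red, whose liner is at (232–342, 153–258). Estimated centres: blue (0.4914,0.053), red (0.472,-0.050), black (0.5753,-0.0695). Lower the jar.

Call:
arm_command:
  deltas:
    - [[0.05,-0.05,-2,0,0,0],[0,0,-2,0,0,0],[0,0,-2,0,0,0],[0,0,-1,0,0,0],[0,0,-0.6,0,0,0],[0,0,-0.4,0,0,0],[0,0,-0.2,0,0,0],[0,0,0,0,0,0],[0,0,0,0,0,0],[0,0,0,0,0,0]]

```text
t: 13.42
tool_pos: [0.4734, -0.0501, 0.0177]
orientation: [3.135, -0.207, 0.002]
force: [-0.0, 0.2, -1.0]
opening: 0.0408
gripper_force: 25.0
```

Call:
arm_command:
  deltas:
    - [[-0.05,0,-0.2,0,0,0],[0,0,-0.1,0,0,0],[0,0,0,0,0,0],[0,0,0,0,0,0]]

```text
t: 13.75
tool_pos: [0.4728, -0.05, 0.0147]
orientation: [3.135, -0.207, 0.002]
force: [-1.9, 1.1, 5.8]
opening: 0.0408
gripper_force: 25.0
```

Call:
arm_command:
  deltas:
    - [[0,0,0,0,0,0],[0,0,0,0,0,0],[0,0,0,0,0,0],[0,0,0,0,0,0],[0,0,0.8,0,0,0],[0,0,2,0,0,0],[0,0,3,0,0,0],[0,0,4,0,0,0],[0,0,2.2,0,0,0]]
  gripper: 0.3

```text
t: 14.5
tool_pos: [0.4734, -0.0502, 0.1382]
orientation: [3.134, -0.208, 0.006]
force: [1.7, -0.8, -0.3]
opening: 0.0606
gripper_force: 0.0
```

Call:
arm_command:
  deltas:
    - [[0.55,3.65,0,0,0,0],[0.55,3.65,0,0,0,0],[0.55,3.65,0,0,0,0],[0.55,3.65,0,0,0,0],[0.55,3.65,0,0,0,0],[0.55,3.65,0,0,0,0],[0.55,3.65,0,0,0,0],[0.45,3.75,0,0,0,0],[0,0,0,0,0,0],[0,0,0,0,0,0],[0,0,0,0,0,0]]
  gripper: 1

```text
t: 15.42
tool_pos: [0.5149, 0.2428, 0.1338]
orientation: [3.134, -0.206, -0.001]
force: [-0.8, -0.3, -0.0]
opening: 0.093
gripper_force: 0.0
```

Run:
```python
from h import *
import pickle
s=monitor.read_state();print(s['tool_pos'],s['orientation'],s['t'],s['opening'])
m=eyes.camera_model("wrist");im=eyes.read_camera("wrist");cv2.imwrite("pics/w8.png",im);pickle.dump(m,open("w8.pkl","wb"))
print(proj(m,[.516,.243,.029]))
for b in blobs(cv2.inRange(hsv(im),(15,70,60),(35,255,255)),500):
    h=cv2.convexHull(np.vstack(cv2.findContours(b[2].astype(np.uint8),0,1)[0]));r=cv2.fitEllipse(h);print(b[1],r,plane(m,r[0],.029))
```

```text
[0.51488837 0.24284611 0.13382489] [ 3.13418483e+00 -2.06208583e-01 -5.20676562e-04] 15.4167 0.09295871341663765
[281.8337273  204.43007904]
[ 247  165   73   73 2910] ((283.0472106933594, 201.234130859375), (72.92828369140625, 73.24201965332031), 33.49892807006836) [0.518731   0.24157976 0.029     ]
```

Call:
arm_command:
  deltas:
    - [[0.2,0,-2.5,0,0,0],[0,0,-3,0,0,0],[0,0,-3,0,0,0],[0,0,-2,0,0,0],[0,0,-1.2,0,0,0],[0,0,-0.9,0,0,0],[0,0,0,0,0,0],[0,0,0,0,0,0]]

```text
t: 16.13
tool_pos: [0.5177, 0.2427, 0.0085]
orientation: [-3.134, 0.209, -0.001]
force: [-0.1, -0.1, 0.0]
opening: 0.0926
gripper_force: 0.0
```

Call:
arm_command:
  deltas:
    - [[0,0,0,0,0,0],[0,0,0,0,0,0],[0,0,0,0,0,0],[0,0,0,0,0,0],[0,0,0,0,0,0],[0,0,0,0,0,0],[0,0,0,0,0,0]]
  gripper: -1
  squeeze: 25

```text
t: 16.72
tool_pos: [0.5175, 0.2432, 0.0083]
orientation: [-3.135, 0.207, -0.001]
force: [-0.3, -1.1, 4.5]
opening: 0.0644
gripper_force: 25.0
```

Call:
arm_command:
  deltas:
    - [[0,0,0.8,0,0,0],[0,0,2,0,0,0],[0,0,2.5,0,0,0],[0,0,2.5,0,0,0],[0,0,1.2,0,0,0],[0,0,0,0,0,0]]

```text
t: 17.22
tool_pos: [0.5195, 0.244, 0.1017]
orientation: [-3.132, 0.207, -0.009]
force: [0.7, 0.0, 0.2]
opening: 0.064
gripper_force: 25.0
```

Gripped at 64 mm. To the blue liner.

Call:
arm_command:
  deltas:
    - [[-0.53,-3.8,0,0,0,0],[-0.53,-3.8,0,0,0,0],[-0.53,-3.8,0,0,0,0],[-0.53,-3.8,0,0,0,0],[-0.53,-3.8,0,0,0,0],[0,0,0,0,0,0],[0,0,0,0,0,0],[0,0,0,0,0,0]]

```text
t: 17.88
tool_pos: [0.49, 0.0531, 0.0966]
orientation: [-3.134, 0.209, 0.002]
force: [-0.1, -0.4, -1.0]
opening: 0.064
gripper_force: 25.0
```

Call:
arm_command:
  deltas:
    - [[0,0,-2,0,0,0],[0,0,-2,0,0,0],[0,0,-2,0,0,0],[0,0,-1,0,0,0],[0,0,-0.6,0,0,0],[0,0,-0.4,0,0,0],[0,0,0,0,0,0],[0,0,0,0,0,0],[0,0,0,0,0,0]]

```text
t: 18.63
tool_pos: [0.4916, 0.0532, 0.0188]
orientation: [-3.135, 0.207, -0.003]
force: [0.0, 0.0, -0.6]
opening: 0.0643
gripper_force: 25.0
```

Call:
arm_command:
  deltas:
    - [[0,0,-0.2,0,0,0],[0,0,-0.15,0,0,0],[0,0,-0.1,0,0,0],[0,0,0,0,0,0],[0,0,0,0,0,0]]

```text
t: 19.05
tool_pos: [0.4912, 0.053, 0.0143]
orientation: [-3.135, 0.208, -0.001]
force: [-2.6, 0.5, 8.6]
opening: 0.0644
gripper_force: 25.0
```

Call:
arm_command:
  deltas:
    - [[0,0,0,0,0,0],[0,0,0,0,0,0],[0,0,0,0,0,0],[0,0,0,0,0,0],[0,0,0.8,0,0,0],[0,0,2,0,0,0],[0,0,3,0,0,0],[0,0,4,0,0,0],[0,0,2.2,0,0,0]]
  gripper: 0.72

```text
t: 19.8
tool_pos: [0.4919, 0.053, 0.1377]
orientation: [-3.134, 0.208, -0.006]
force: [0.8, -0.3, 1.0]
opening: 0.08
gripper_force: 0.0
```

Call:
arm_command:
  deltas:
    - [[-1.7,2.95,0,0,0,0],[-1.7,2.95,0,0,0,0],[-1.7,2.95,0,0,0,0],[-1.7,2.95,0,0,0,0],[-1.7,2.95,0,0,0,0],[-1.7,2.95,0,0,0,0],[-1.7,2.95,0,0,0,0],[0,0,0,0,0,0],[0,0,0,0,0,0],[0,0,0,0,0,0]]
  gripper: 1

```text
t: 20.63
tool_pos: [0.3718, 0.2593, 0.1336]
orientation: [3.135, -0.206, 0.001]
force: [0.6, -0.4, -0.3]
opening: 0.0928
gripper_force: 0.0
```

Run:
```python
from h import *
import pickle
s=monitor.read_state();print(s['tool_pos'],s['orientation'],s['t'],s['q'])
m=eyes.camera_model("wrist");im=eyes.read_camera("wrist");cv2.imwrite("pics/w9.png",im);pickle.dump(m,open("w9.pkl","wb"))
p=proj(m,[.3727,.260,.027]).astype(int);print(p);x,y=p
c=cv2.resize(cv2.convertScaleAbs(im[y-45:y+45,x-45:x+45],alpha=1.3),None,fx=6,fy=6,interpolation=2);cv2.imwrite("pics/c9.png",c)
```

```text
[0.37184141 0.25928939 0.13358302] [ 3.13455507e+00 -2.06071581e-01  8.28073850e-04] 20.6333 [ 4.96160489e-01 -2.20681124e-01  1.98562236e+00 -5.20013549e-04
  1.37634964e+00  2.19835207e+00]
[281 204]
```

View pics/c9.png

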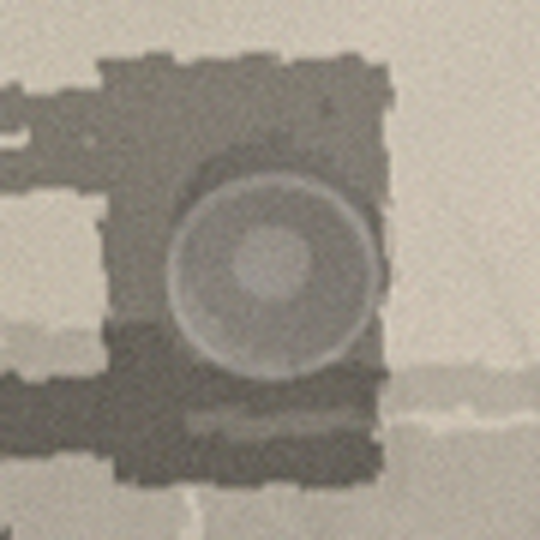

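The crop shows the dish rim centred at crop (275,276), within 1 px of prediction. Descend and grip.

Call:
arm_command:
  deltas:
    - [[0.03,0.05,-2.5,0,0,0],[0,0,-3,0,0,0],[0,0,-3,0,0,0],[0,0,-2,0,0,0],[0,0,-1.2,0,0,0],[0,0,-0.95,0,0,0],[0,0,0,0,0,0],[0,0,0,0,0,0]]

```text
t: 21.35
tool_pos: [0.3724, 0.2593, 0.0068]
orientation: [3.134, -0.21, -0.001]
force: [0.1, -0.1, -1.0]
opening: 0.0928
gripper_force: 0.0
```

Call:
arm_command:
  deltas:
    - [[0,0,0,0,0,0],[0,0,0,0,0,0],[0,0,0,0,0,0],[0,0,0,0,0,0],[0,0,0,0,0,0],[0,0,0,0,0,0],[0,0,0,0,0,0],[0,0,0,0,0,0],[0,0,0,0,0,0],[0,0,0,0,0,0]]
  gripper: -1
  squeeze: 20

```text
t: 22.18
tool_pos: [0.3719, 0.26, 0.0067]
orientation: [3.135, -0.208, -0.0]
force: [-0.2, -0.2, 1.7]
opening: 0.0317
gripper_force: 20.0
```

Call:
arm_command:
  deltas:
    - [[0,0,0.8,0,0,0],[0,0,2,0,0,0],[0,0,2.5,0,0,0],[0,0,2.5,0,0,0],[0,0,1.2,0,0,0],[0,0,0,0,0,0]]

```text
t: 22.68
tool_pos: [0.3743, 0.2613, 0.1008]
orientation: [-3.131, 0.207, -0.009]
force: [0.4, -0.1, -0.7]
opening: 0.0316
gripper_force: 20.0
```

Call:
arm_command:
  deltas:
    - [[2.03,-3.29,0,0,0,0],[2.03,-3.29,0,0,0,0],[2.03,-3.29,0,0,0,0],[2.03,-3.29,0,0,0,0],[2.03,-3.29,0,0,0,0],[2.03,-3.29,0,0,0,0],[2.03,-3.29,0,0,0,0],[2.03,-3.29,0,0,0,0],[2.03,-3.29,0,0,0,0],[2.03,-3.29,0,0,0,0],[0,0,0,0,0,0],[0,0,0,0,0,0]]

```text
t: 23.68
tool_pos: [0.5746, -0.0707, 0.0951]
orientation: [-3.134, 0.213, 0.004]
force: [0.6, 0.4, -1.4]
opening: 0.0314
gripper_force: 20.0
```

Call:
arm_command:
  deltas:
    - [[0,0,-1,0,0,0],[0,0,0,0,0,0],[0,0,0,0,0,0]]

```text
t: 23.93
tool_pos: [0.5733, -0.0675, 0.0852]
orientation: [-3.134, 0.205, 0.005]
force: [-0.6, 0.9, -1.6]
opening: 0.0318
gripper_force: 20.0
```

Call:
arm_command:
  deltas:
    - [[0.1,-0.15,-2,0,0,0],[0,0,-2,0,0,0],[0,0,-1.5,0,0,0],[0,0,-0.8,0,0,0],[0,0,-0.4,0,0,0],[0,0,-0.2,0,0,0],[0,0,0,0,0,0],[0,0,0,0,0,0],[0,0,0,0,0,0]]

```text
t: 24.68
tool_pos: [0.5768, -0.0706, 0.0189]
orientation: [3.134, -0.207, 0.003]
force: [0.1, 0.1, -1.3]
opening: 0.0319
gripper_force: 20.0
```

Call:
arm_command:
  deltas:
    - [[-0.1,0.1,-0.3,0,0,0],[0,0,-0.2,0,0,0],[0,0,-0.15,0,0,0],[0,0,0,0,0,0],[0,0,0,0,0,0]]

```text
t: 25.1
tool_pos: [0.5754, -0.0695, 0.0126]
orientation: [-3.135, 0.208, -0.001]
force: [-5.1, 0.4, 10.8]
opening: 0.0318
gripper_force: 20.0
```

Call:
arm_command:
  deltas:
    - [[0,0,0,0,0,0],[0,0,0,0,0,0],[0,0,0,0,0,0],[0,0,0,0,0,0],[0,0,0.8,0,0,0],[0,0,2,0,0,0],[0,0,3,0,0,0],[0,0,4,0,0,0],[0,0,4,0,0,0],[0,0,4,0,0,0],[0,0,4,0,0,0]]
  gripper: 0.2

```text
t: 26.02
tool_pos: [0.5745, -0.0694, 0.2318]
orientation: [3.135, -0.208, 0.0]
force: [0.1, 0.6, -0.8]
opening: 0.0559
gripper_force: 0.0
```

Call:
arm_command:
  deltas:
    - [[-3,1.5,0,0,0,0],[-3,1.5,0,0,0,0],[-3,1.5,0,0,0,0],[-3,1.5,0,0,0,0],[-3,0,0,0,0,0],[0,0,0,0,0,0],[0,0,0,0,0,0],[0,0,0,0,0,0]]

```text
t: 26.68
tool_pos: [0.4255, -0.0096, 0.2301]
orientation: [3.135, -0.208, 0.003]
force: [0.4, 0.4, 0.4]
opening: 0.0556
gripper_force: 0.0
```

Run:
```python
from h import *
import pickle
s=monitor.read_state();print(s['tool_pos'],s['t'])
m=eyes.camera_model("wrist");im=eyes.read_camera("wrist");pickle.dump(m,open("w10.pkl","wb"));cv2.imwrite("pics/w10.png",im)
cv2.imwrite("pics/side10.png",eyes.read_camera("side"))
from itertools import product
d=im.copy()
for c in((.4914,.053),(.5946,.0337),(.472,-.050),(.5753,-.0695)):
    u=proj(m,[*c,.006]).astype(int);cv2.drawMarker(d,tuple(map(int,u)),(255,0,255),1,8);print(u)
cv2.imwrite("pics/d10.png",cv2.resize(d[:,100:480],None,fx=1.4,fy=1.4,interpolation=2))
```

```text
[ 0.42554647 -0.00959427  0.23009904] 26.6833
[220 129]
[220  28]
[310 133]
[318  34]
```

View pics/d10.png

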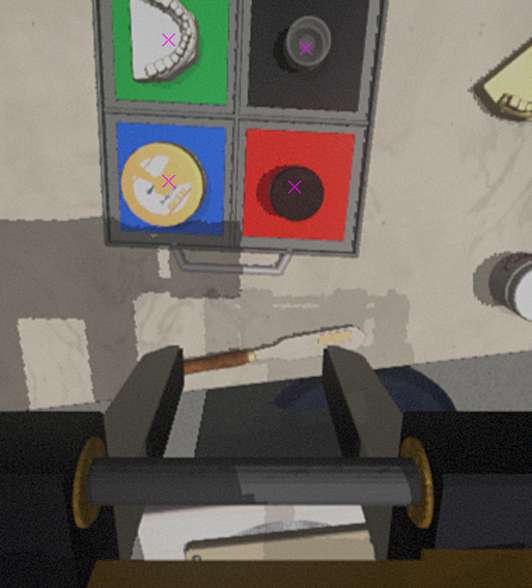

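All four stand in their bays; green/black are cut off at the top. I shift +x to measure the offsets on all four.

Call:
arm_command:
  deltas:
    - [[2.5,0.5,0.5,0,0,0],[2.5,0.5,0.5,0,0,0],[2.5,0,0.5,0,0,0],[0,0,0,0,0,0],[0,0,0,0,0,0],[0,0,0,0,0,0]]

```text
t: 27.28
tool_pos: [0.4999, 0.0004, 0.2435]
orientation: [-3.135, 0.208, 0.003]
force: [0.2, 0.3, 0.1]
opening: 0.0563
gripper_force: 0.0
```

Run:
```python
from h import *
import pickle
s=monitor.read_state();print(s['tool_pos'],s['t'])
m=eyes.camera_model("wrist");im=eyes.read_camera("wrist");pickle.dump(m,open("w11.pkl","wb"));cv2.imwrite("pics/w11.png",im)
H=hsv(im)
for k,(lo,hi) in LIN.items():
    b=max(blobs(cv2.inRange(H,lo,hi),300),key=lambda b:b[1][4]);h=cv2.convexHull(np.vstack(cv2.findContours(b[2].astype(np.uint8),0,2)[0]))
    q=cv2.approxPolyN(h,4,ensure_convex=True)[0];P=np.array([plane(m,p,.006)[:2] for p in q]);print(k,P.mean(0).round(4),np.linalg.norm(P-np.roll(P,1,0),axis=1).round(4))
    if k=="green":
        x,y,w,hh=cv2.boundingRect(h);M=(b[2]==0)&(cv2.drawContours(np.zeros(b[2].shape,np.uint8),[h],-1,1,-1)>0)
def el(mask,z,n):
    b=max(blobs(mask,50),key=lambda b:b[1][4]);h=cv2.convexHull(np.vstack(cv2.findContours(b[2].astype(np.uint8),0,1)[0]));r=cv2.fitEllipse(h);print(n,np.round(r[0],1),np.round(r[1],1),plane(m,r[0],z)[:2].round(4))
roi=lambda c,z,w:(lambda u:(slice(u[1]-w,u[1]+w),slice(u[0]-w,u[0]+w)))(proj(m,[*c,z]).astype(int))
def R(mask,c,z,w): o=np.zeros(mask.shape,bool);s=roi(c,z,w);o[s]=mask[s]>0;return o
el(R(cv2.inRange(H,(15,70,60),(35,255,255)),(.4914,.053),.035,38),.035,'pot')
g=cv2.cvtColor(im,6);el(R(g<60,(.472,-.05),.042,32),.042,'jar')
el(R(g>75,(.5753,-.0695),.033,24),.033,'dish')
c=cv2.resize(im[:230,150:400],None,fx=3,fy=2.6,interpolation=2);cv2.imwrite("pics/d11.png",c)
```

```text
[4.99876933e-01 3.90955089e-04 2.43488956e-01] 27.2833
green [0.5948 0.0334] [0.0872 0.0883 0.0887 0.0878]
blue [0.4917 0.0519] [0.0861 0.0865 0.0878 0.0887]
red [ 0.4732 -0.051 ] [0.0867 0.0884 0.0885 0.0879]
pot [237.9 190.8] [52.7 53.1] [0.4927 0.0537]
jar [320.9 195.3] [36.9 46.2] [ 0.4761 -0.0426]
dish [334.2 103.7] [28.3 31. ] [ 0.5757 -0.0681]
```

View pics/d11.png

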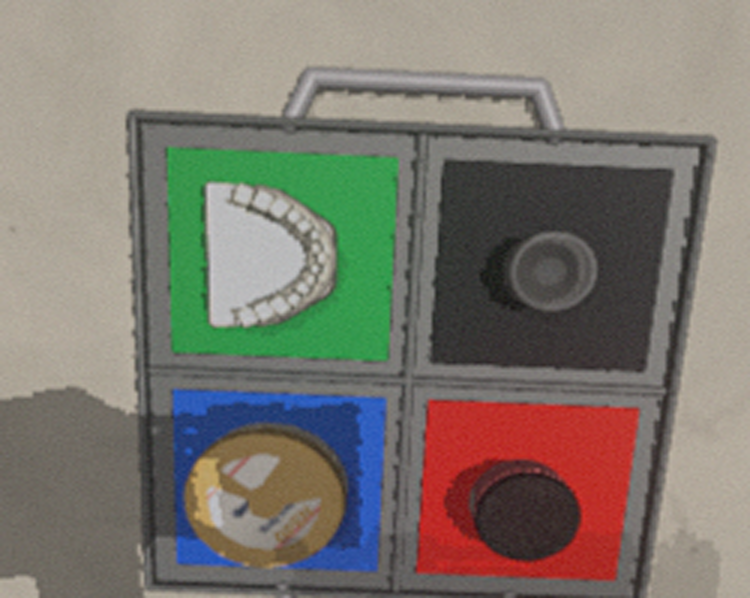

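Everything stands upright and near centre. One quick number check of the white model (back corners at crop (207,182),(210,327)) and jar lid (527,512).

Run:
```python
from h import *
import pickle
m=pickle.load(open("w11.pkl","rb"));f=lambda x,y:(150+x/3,y/2.6)
A,B=plane(m,f(207,182),.022)[:2],plane(m,f(210,327),.022)[:2];e=B-A;L=np.linalg.norm(e);e/=L
n=np.array([-e[1],e[0]]);print(L,[(A+B)/2+k*n*.025 for k in(1,-1)],'green .5948,.0334')
print(plane(m,f(527,512),.042)[:2],'red .4730,-.0505')
```

```text
0.05965699961535925 [array([0.59391975, 0.03328164]), array([0.60243779, 0.08255073])] green .5948,.0334
[ 0.47341176 -0.04802798] red .4730,-.0505
```

All within about 2.5 mm of the centre. Handing in.

```bash
python3 -c "
from plant import ticket;print(ticket.close_job())"
```

```text
the job is handed in; nothing more can be done
None
```

The caddy is made up and handed in at about 27 s: white model on green, pink jar on red, tan-lid pot on blue and glass dish on black, all upright and within about 2.5 mm of centre; the yellow model and white-lid jar were not touched.

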